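# Hold a strainer's bayonet cap at its vent mark

### The arm

A 6-joint arm with a two-finger parallel gripper is mounted at the origin on the work surface. World frame = base frame: x ahead of the robot, y to its left, z up, the work surface at z = 0. Lengths are in m, angles in rad, forces in N, time in s.
With the tool pointing down it reaches from about 0.375 to 0.9 m from the base axis. Payload 3.1 kg.
Tool frame: the origin (TCP) lies midway between the tips of the shut fingers; the grasp point (between the pads) lies 19 mm behind it; x points along the fingers, y is the direction in which the jaws open and shut, and the axes are right-handed (so a half turn about x gives the same grasp; the last joint's range is limited). The gripper opens to 87 mm and grips with 3 to 60 N. Pads are 19 mm wide; open, the fingers measure 117 mm over their backs; the gripper's body (75 mm by 190 mm) begins 51 mm behind the grasp point.
Start: joints at [-1.431, 0.527, 1.433, -0, 1.181, -0.178], TCP at [0.195, -0.594, 0.195] pointing down, gripper open.
Joint ranges: [-3.08, 3.08], [-0.75, 2.2], [0.22, 2.44], [-1.43, 4.57], [0, 2.65], [-2.85, 2.85]. Speed limits (rad/s): [2.79, 2.79, 3.14, 3.14, 3.14, 3.14].

### API

Orientations are given as a unit quaternion [x, y, z, w].
In Python, from rig import get_obs, imaging, robot gives the robot as it stands.
- The arm moves only by the shell command python3 -m inch 'ROWS' [FORCE]. ROWS is JSON, a list of rows, each a list of 3 entries, a list of its own where there are three numbers: the finger opening in mm, from 0 to 87, then the shift along the tool's x, y, z in mm, then the turn, a rotation vector about the tool's x, y, z in degrees. In form: [[grip, [dx, dy, dz], [wx, wy, wz]], ...]. A call has 1 to 12 rows; each row shifts and turns the pose as measured when the row begins, along the tool's axes as they then stand; what a row does not reach is not made up. A row lasts 1/8 s, in which the tool goes at most 62.5 mm and 10.7 degrees, less where a joint would pass 70% of its speed; a pose out of reach is approached as far as the arm can. A call with a gripper value outside its range is refused whole. The fingers move at their own pace and stop on an object; FORCE is the grip in N (left out, the last holds). Time passes only in rows, so rows that do not move let the fingers close. It gives the time, the measured TCP pose, the force and the opening at its end, in the units of the state.
- get_obs(): the state, without advancing time (a new reading comes with each control period).
- imaging.camera(name): name is "scene" or "top" or "wrist"; returns the picture (480x640x3 uint8, red, green, blue); there is no depth.
- imaging.camera_params(name): a dict with "camera_matrix" (3x3 intrinsics, pixels), "xyz" and "rotation" of the camera in the world. Camera axes: x right, y down, z forward; pixel columns grow to the right and rows downward; lengths in m; the calibration is good to about 2 mm. A picture is of the moment at which its call begins: read the wrist's pose just before it. camera_params takes no time and is no camera call; for the wrist camera it gives the pose at the moment of the call.
- robot.hand_in(): hands the job in, once; it reports no verdict.
Trained networks look in the newest picture that a camera, given by its name, has taken for a name from the list of things; names that differ only in an ending like _2 or _b are one class to them, and where a whole thing is asked for, a point or a joint stands for the part that bears it (a point fixed in the world has none). Each returns a list of dicts, best first, with "confidence" (0 to 1); they miss things now and then, are a little off and sometimes report something else, mostly with a low value. They report only what shows in the picture. A call takes as long as a camera call. They do not tell look-alikes from the thing itself.
- imaging.cut_out(camera, target): "pixels" (480x640 bool, what is visible of it) and "box" ([centre column, centre row, width, height] in pixels, round what is visible of it).
- imaging.tip_of(camera, target): "pixel" ([column, row] in pixels: a listed point, or the origin of a listed thing).
The state is a dict: "time": time; "q": joint angles; "joint_velocities": joint speeds; "joint_torque": joint torques, N m; "position": TCP position; "tool_rot": TCP orientation; "ft_force": force on the tool from outside, world axes, zero at the start; "moment": the same for the moment, N m; "grip_width": finger opening in m.
Only numpy, scipy, OpenCV 4.12 (cv2) and the standard library are available. Lean on these libraries where they do the work, as an engineer would, in place of code of your own. Each camera call takes 0.05 s, during which the arm holds its last target. There are 200 camera calls.

### The job

Pick up the yellow bayonet cap and fit it on the blue strainer: gently let its two pins down through the two slots in the mouth (at the yellow marks) until the cap's disc rests on the rim, then turn it clockwise, seen from above, against its return spring by 45 degrees, so that its bar points at the white vent marks, halfway to the red lock marks. Do not turn it on into the lock click, and leave the other loose things where they are. Finish while still gripping the cap and holding it at the white marks: if let go, it springs back.

Things in the scene. Friction and masses are not known exactly. Their poses are not given: they have to be found in the camera images.
- cap: Loose yellow bayonet cap, 0.3 kg, standing plug down. Origin: centre of underside, z up. Steel plug 56 mm wide, z 0 to 24 mm, foot tapered to 48 mm; two round 8 mm pins along its y axis at z = 5 mm, ends 37 mm from the axis; 84 mm disc, z 24 to 32 mm; see cap_bar. A half turn about z gives the same cap.
- cap_bar (a point): Centre of the cap's yellow grip bar, on the cap's axis, 52 mm above its underside. The bar stands on the disc from z = 32 to 64 mm of the cap, 60 mm long along the cap's y axis (over the pins), 14 mm thick along x.
- strainer: Blue pipe strainer fixed to the table. Origin: centre of its underside, z up. Two pipe ports with 88 mm flanges along its x axis, 194 mm over them, tops at z = 90 mm. Mouth on top, see mouth and slot. With the pins let through the slots, the disc rests on the rim and the cap's underside is at z = 71 mm in this frame.
- mouth (a point): Centre of the strainer's mouth, level with its rim, at z = 95 mm of the strainer. Rim 128 mm across; bore 60 mm; steel ledge 12 mm thick, under which the cap's pins can turn clockwise (seen from above) with 3 mm of play in height; anticlockwise they meet a stop after a few degrees.
- slot (a point): Middle of one slot's mouth, 35 mm from the axis at the strainer's +y, at rim height; its twin is at -y. Slots are 12 mm wide and reach 40 mm from the axis. Marks on the rim, 47 to 62 mm from the axis: yellow at the slots, white (vent) 45 degrees clockwise of them, red (lock) 90 degrees clockwise, at +x and -x.
- vent_mark (a point): Middle of one white vent mark, on the rim 54.5 mm from the axis, 45 degrees clockwise of the +y slot (between the strainer's +x and +y); its twin is opposite.
- carrier (a joint): Sprung carrier inside the strainer, rad, 0 at rest, up to 1.5. The cap's pins push it clockwise after about 0.1 rad of free turn from the slots, so it reads about 0.1 less than the cap's turn (about 0.67 at the white marks). Its return spring pushes back with 0.11 N m at 0 and 0.19 N m at the white marks: grip the bar firmly, about 30 N.
- click_ball (a joint): Sprung ball of the lock, m, 0 when up, grows when pressed down. A pin begins to press it when the cap is turned about 68 degrees from the slots, and has ridden over it, with a click, by about 90 degrees.
- plug: Bystander: loose grey blanking plug, 80 mm disc 12 mm thick with a 52 mm boss, 34 mm high. Origin: centre of its underside. Cap and plug may lie in each other's places.
- ball_valve: Bystander: brass ball valve with a flat red lever, about 130 mm long, 60 mm high. Origin: under its stem.
- spanner: Bystander: steel spanner, 200 mm long, lying flat.
- carton: Bystander: cardboard carton, 140 x 100 x 75 mm. Origin: centre of its underside.
- gasket_ring: Bystander: black rubber ring, 72 mm outside, 10 mm high. Origin: centre of its underside.
- nipple: Bystander: short steel pipe standing on end, 34 mm diameter, 70 mm high. Origin: centre of its underside.
Mind the look-alikes: they are no part of the job. What is shaped like the cap but turquoise is not meant.

How it is judged:
On the way, in this order (a step that is already met when the one before it is completed fails the run):
1. the cap is picked up off the table in the gripper (height (world z) of cap above 0.03 m and contact force between the fingers and cap above 0.5 N), for 0.1 s.
2. the cap's pins are let down through the slots and its disc rests on the rim, not yet turned (horizontal distance between cap and strainer below 0.004 m and angle between cap's own z axis and vertical below 0.08 rad and z of cap in the frame of strainer below 0.0745 m and value of joint carrier below 0.2 rad), for 0.1 s.
At the end, for the whole second after the job is handed in: The cap is in the mouth (within 4 mm of the axis, level within 0.08 rad, underside at most 75.5 mm above the strainer's), turned clockwise 45 degrees from the slots within 10 degrees (carrier 0.4 to 0.95 rad), still, and gripped with more than 1 N through the last second (horizontal distance between cap and strainer below 0.004 m and angle between cap's own z axis and vertical below 0.08 rad and z of cap in the frame of strainer below 0.0755 m and angle between the y axis of cap and the y axis of strainer, either way round between 0.61 and 0.96 rad and value of joint carrier between 0.4 and 0.95 rad and angular speed of cap below 0.1 rad/s and contact force between the fingers and cap above 1 N); the arm keeps its last pose, push and grip.
It fails at once if the cap is turned into the lock click (more than about 70 degrees: carrier beyond 1.12 rad, or lock ball pressed more than 1.5 mm) (value of joint carrier above 1.12 rad or value of joint click_ball above 0.0015 m).
It fails at once if another loose thing is moved by more than 30 mm (distance of any of plug, ball_valve, spanner, carton, gasket_ring, nipple from where it was at the start of the episode above 0.03 m).
It fails at once if the strainer's mouth is rammed with more than 60 N (contact force between cap and strainer above 60 N).
It also fails if it takes over 40 s, if anything falls off the work surface, if the arm or the gripper's body presses on something with over 40 N, if the wrist force passes 120 N, or if a joint passes its speed limit or range.

## Working session

There is one attempt and no reset: what is moved stays moved. The work goes in short steps, Python scripts to look and compute and a shell command to move; the robot and the scene stay as the last step left them, time stands still between calls to the robot, and variables do not carry over. Pictures are saved under pics/ and viewed, about 8 in all and at most 12, crops included, and the job is handed in when it is done.

```bash
mkdir -p pics; ls
cat > h.py <<'E'
import numpy as np, cv2
from scipy.spatial.transform import Rotation as R
from rig import get_obs, imaging, robot
def snap(cam,name=None):
    p=imaging.camera_params(cam); im=imaging.camera(cam)
    if name: cv2.imwrite(f'pics/{name}.png',im[:,:,::-1])
    return im,p
def rot(p):
    r=np.array(p['rotation']); return r if r.shape==(3,3) else R.from_quat(r).as_matrix()
def ray(p,px,z):
    K=np.array(p['camera_matrix']); d=rot(p)@np.linalg.inv(K)@np.array([px[0],px[1],1.])
    o=np.array(p['xyz']); return o+d*(z-o[2])/d[2]
def proj(p,X):
    c=rot(p).T@(np.array(X)-np.array(p['xyz'])); u=np.array(p['camera_matrix'])@c; return u[:2]/u[2]
E
python3 - <<'E'
from h import *
for c in ['top','scene']:
    im,p=snap(c,c+'0'); print(c,p)
    for t,z in [('cap',0),('cap_bar',.052),('strainer',0),('mouth',.095),('slot',.095),('vent_mark',.095),('plug',0),('ball_valve',0),('spanner',0),('carton',0),('gasket_ring',0),('nipple',0)]:
        for d in imaging.tip_of(c,t): print(c,t,np.round(d['pixel']),round(d['confidence'],2),np.round(ray(p,d['pixel'],z),3))
a=cv2.imread('pics/top0.png');b=cv2.imread('pics/scene0.png')
E
python3 -c "
from h import *;print(get_obs())"
```

```text
pics
top {'camera_matrix': array([[508.78517734,   0.        , 323.29732882],
       [  0.        , 508.78517734, 237.05544267],
       [  0.        ,   0.        ,   1.        ]]), 'xyz': array([0.42731207, 0.00538682, 1.18026526]), 'rotation': array([-0.70343637,  0.70962572, -0.02739856,  0.02929048])}
top cap [344. 301.] 0.83 [ 0.374 -0.039  0.   ]
top cap [377. 249.] 0.67 [ 0.493 -0.117  0.   ]
top cap [526. 333.] 0.33 [ 0.297 -0.453  0.   ]
top cap_bar [382. 249.] 0.9 [ 0.491 -0.122  0.052]
top cap_bar [344. 308.] 0.86 [ 0.362 -0.037  0.052]
top strainer [267. 213.] 0.67 [0.58 0.14 0.  ]
top mouth [259. 207.] 0.95 [0.58  0.146 0.095]
top slot [247. 211.] 0.72 [0.572 0.171 0.095]
top vent_mark [241. 195.] 0.64 [0.606 0.184 0.095]
top plug [447. 218.] 0.87 [ 0.565 -0.28   0.   ]
top ball_valve [167. 317.] 0.87 [0.342 0.369 0.   ]
top spanner [525. 334.] 0.6 [ 0.295 -0.452  0.   ]
top carton [516. 181.] 0.71 [ 0.651 -0.445  0.   ]
top carton [356. 148.] 0.4 [ 0.733 -0.07   0.   ]
top nipple [139. 183.] 0.77 [0.653 0.439 0.   ]
scene {'camera_matrix': array([[601.81095874,   0.    
[... 1259 characters left out ...]
] 0.38 [ 0.556 -0.273  0.   ]
{'time': 1.3, 'q': array([-1.43154153e+00,  5.27445957e-01,  1.43267628e+00,  2.24045854e-05,
        1.18139636e+00, -1.78503490e-01]), 'joint_velocities': array([-0.00190294,  0.00134562, -0.00073905,  0.00042647, -0.00017375,
        0.00093543]), 'joint_torque': array([ 1.06987354e-03, -4.40008378e+01, -1.76979715e+01,  6.34580548e-02,
        5.06327092e-02, -2.89423285e-07]), 'position': array([ 0.19530589, -0.59369811,  0.1947892 ]), 'tool_rot': array([ 0.69820823,  0.11184318, -0.6981946 ,  0.11189582]), 'ft_force': array([ 0.13162805,  0.48718463, -0.48844321]), 'moment': array([-0.03995148, -0.02290297,  0.0404691 ]), 'grip_width': 0.08669932683076458}
```

View pics/top0.png

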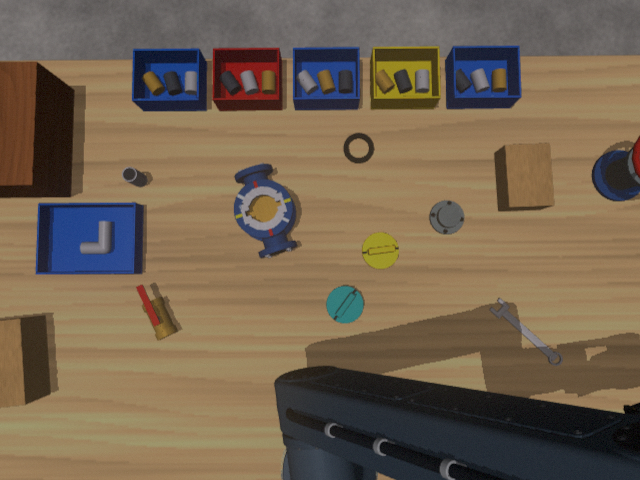

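View pics/scene0.png

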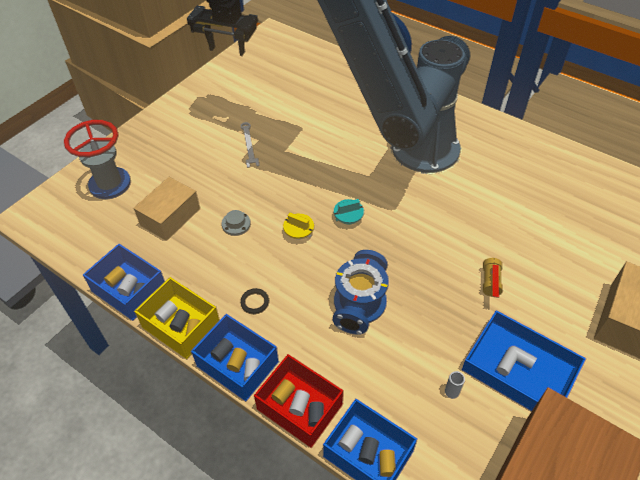

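Candidates: yellow cap (380,250) top / (298,226) scene, turquoise look-alike (345,304) / (348,210), and the grey plug (447,217). I choose the yellow one and check it in a close crop.

Run:
```python
from h import *
im=cv2.imread('pics/top0.png')
a=cv2.resize(im[205:290,330:430],None,fx=4,fy=4,interpolation=cv2.INTER_CUBIC)
b=cv2.resize(im[157:262,215:315],None,fx=4,fy=4,interpolation=cv2.INTER_CUBIC)
a=cv2.copyMakeBorder(a,0,b.shape[0]-a.shape[0],0,0,cv2.BORDER_CONSTANT)
cv2.imwrite('pics/crop1.png',np.hstack([a,b]))
o=get_obs(); M=R.from_quat(o['tool_rot']).as_matrix(); print('tool axes cols',np.round(M,3))
p=imaging.camera_params('top')
hsv=cv2.cvtColor(im,cv2.COLOR_BGR2HSV)
m=cv2.inRange(hsv,(24,150,80),(34,255,255)); m[:205]=0;m[290:]=0;m[:,:330]=0;m[:,430:]=0
ys,xs=np.nonzero(m); print('yellow centroid',xs.mean(),ys.mean(),len(xs),ray(p,(xs.mean(),ys.mean()),.034))
(c,r)=cv2.minEnclosingCircle(np.c_[xs,ys].astype(np.float32)); print(c,r, 'expected r',.042*508/1.15)
w=imaging.camera_params('wrist'); print('wrist cam in tool',np.round(M.T@(w['xyz']-o['position']),3),np.round(M.T@rot(w),3), w['camera_matrix'][0])
```

```text
tool axes cols [[ 0.     0.312 -0.95 ]
 [-0.    -0.95  -0.312]
 [-1.     0.    -0.   ]]
yellow centroid 380.0357487922705 250.24541062801933 1035 [ 0.48847245 -0.11961151  0.034     ]
(380.0726013183594, 250.24412536621094) 18.3615779876709 expected r 18.55304347826087
wrist cam in tool [-0.191 -0.001 -0.075] [[ 0.001 -0.269  0.963]
 [ 1.     0.002 -0.001]
 [-0.002  0.963  0.269]] [370.69376027   0.         316.52863794]
```

View pics/crop1.png

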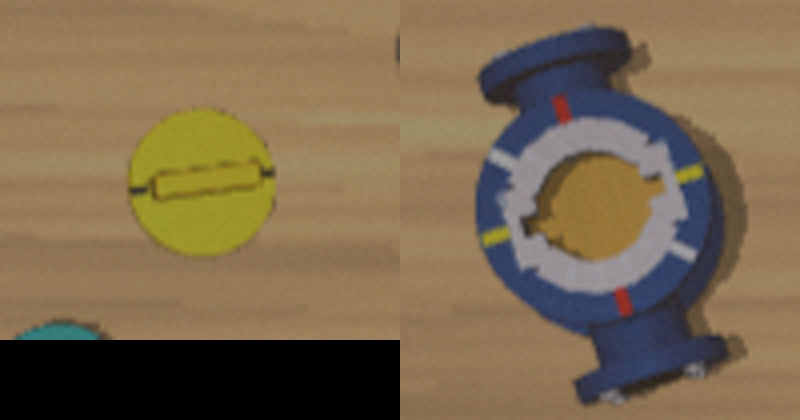

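The crop confirms it: the left panel shows the yellow cap, with its bar ends at (138,190) and (268,173). In the right panel the strainer's yellow marks are at (496,236) and (690,174), and its white ones at (500,158) and (683,252).

```bash
cat >> h.py <<'E'
def plan(xyz,yaw,n):
    "rows (tool shift mm, turn deg) to reach xyz with tool-y at world yaw deg, over n rows"
    o=get_obs(); M=R.from_quat(o['tool_rot']).as_matrix()
    y0=np.degrees(np.arctan2(M[1,1],M[0,1])); w=-((yaw-y0+180)%360-180)/n
    d=(np.array(xyz)-o['position'])*1000/n
    print('yaw',round(y0,2),'pos',np.round(o['position'],4),'tilt',np.round(M[:,0],4))
    for i in range(n):
        print(np.round((M@R.from_rotvec([np.radians(w*i),0,0]).as_matrix()).T@d,1).tolist(),round(w,2))
E
python3 - <<'E'
from h import *
p=imaging.camera_params('top')
f=lambda x,y,ox,oy,z: ray(p,(ox+x/4,oy+y/4),z)
yw=lambda a,b: np.degrees(np.arctan2(*(a-b)[1::-1]))
a,b=f(138,190,330,205,.032),f(268,173,330,205,.032); print('cap',a,b,(a+b)/2,yw(a,b)-90)
a,b=f(96,236,215,157,.095),f(290,174,215,157,.095); print('str',(a+b)/2,yw(a,b)-90)
a,b=f(162,110,215,157,.095),f(224,302,215,157,.095); print('str',(a+b)/2,yw(a,b))
plan([.488,-.120,.16],7.4,10)
E
```

```text
cap [ 0.4837916  -0.08467186  0.032     ] [ 0.49275449 -0.15821984  0.032     ] [ 0.48827304 -0.12144585  0.032     ] 6.948063062133258
str [0.57784849 0.13644877 0.095     ] 17.38123875643734
str [0.57749007 0.13656933 0.095     ] 17.765620420094866
yaw -71.79 pos [ 0.1953 -0.5937  0.1948] tilt [ 0.e+00 -1.e-04 -1.e+00]
[3.5, -35.9, -42.6] -7.92
[3.5, -29.6, -47.1] -7.92
[3.5, -22.9, -50.8] -7.92
[3.5, -15.7, -53.4] -7.92
[3.5, -8.1, -55.1] -7.92
[3.5, -0.5, -55.7] -7.92
[3.5, 7.2, -55.2] -7.92
[3.5, 14.7, -53.7] -7.92
[3.5, 22.0, -51.2] -7.92
[3.5, 28.8, -47.6] -7.92
```

```bash
python3 -m inch '[[60,[3,-36,-43],[-8,0,0]],[60,[3,-30,-47],[-8,0,0]],[60,[3,-23,-51],[-8,0,0]],[60,[3,-16,-53],[-8,0,0]],[60,[3,-8,-55],[-8,0,0]],[60,[3,0,-56],[-8,0,0]],[60,[3,7,-55],[-8,0,0]],[60,[3,15,-54],[-8,0,0]],[60,[3,22,-51],[-8,0,0]],[60,[3,29,-48],[-8,0,0]],[60,[0,0,0],[0,0,0]]]'
python3 - <<'E'
from h import *
plan([.488,-.1205,.1],7,2)
im,p=snap('wrist','w1')
for t,z in [('cap',0),('cap_bar',.052),('mouth',.095),('slot',.095),('vent_mark',.095)]:
    for d in imaging.tip_of('wrist',t): print(t,np.round(d['pixel']),round(d['confidence'],2),np.round(ray(p,d['pixel'],z),4))
E
```

```text
time: 2.68
position: [0.4872, -0.1028, 0.1638]
tool_rot: [0.45, 0.54, -0.452, 0.549]
ft_force: [0.5, 0.2, -0.6]
grip_width: 0.0599
yaw 10.66 pos [ 0.4872 -0.1028  0.1638] tilt [ 0.0083 -0.0104 -0.9999]
[32.0, -1.4, 8.4] 1.83
[32.0, -1.1, 8.4] 1.83
cap [200. 117.] 0.91 [ 0.3691 -0.0347  0.    ]
cap [311. 229.] 0.65 [ 0.4871 -0.1198 -0.    ]
cap_bar [173. 116.] 0.82 [ 0.3641 -0.0371  0.052 ]
cap_bar [316. 244.] 0.69 [ 0.492 -0.118  0.052]
mouth [314. 244.] 0.68 [ 0.4877 -0.1054  0.095 ]
```

View pics/w1.png

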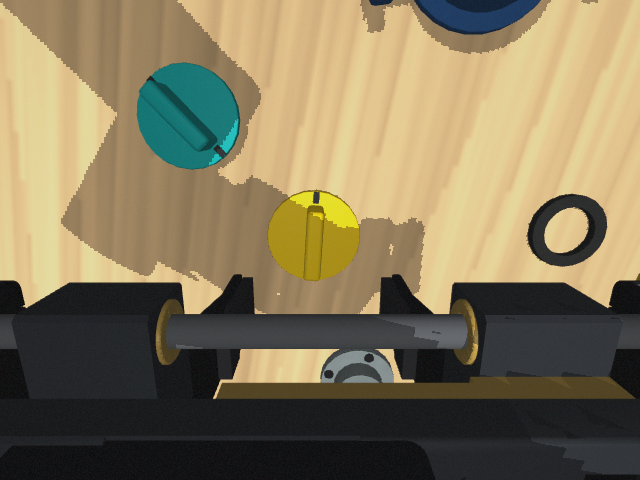

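The wrist picture shows the yellow cap at (314,235), with its bar running from (316,207) to (313,280), and the turquoise one at (188,116). I'll refine the position from the disc outline and the bar.

```bash
cat >> h.py <<'E'
def yellow(im,p,z,box):
    x0,x1,y0,y1=box
    m=cv2.inRange(cv2.cvtColor(im,cv2.COLOR_RGB2HSV),(23,170,60),(33,255,255)); k=np.zeros_like(m);k[y0:y1,x0:x1]=m[y0:y1,x0:x1]
    n,l,s,c=cv2.connectedComponentsWithStats(k); i=1+s[1:,4].argmax()
    cs,_=cv2.findContours((l==i).astype(np.uint8),cv2.RETR_EXTERNAL,cv2.CHAIN_APPROX_NONE)
    h=cv2.convexHull(max(cs,key=len))[:,0]
    P=np.array([ray(p,q,z)[:2] for q in h],np.float32); c,r=cv2.minEnclosingCircle(P); return np.array(c),r
def untilt():
    "tool rotvec (deg) that brings tool x to straight down"
    M=R.from_quat(get_obs()['tool_rot']).as_matrix(); d=M.T@[0,0,-1]; return np.round(np.degrees(np.cross([1,0,0],d)),2)
E
python3 - <<'E'
from h import *
im=cv2.imread('pics/w1.png')[:,:,::-1]; p=imaging.camera_params('wrist')
print('disc',yellow(im,p,.032,(250,380,180,300)))
a,b=ray(p,(316,208),.064),ray(p,(313,279),.064); d=a-b
print('bar',a,b,(a+b)/2,np.linalg.norm(d),np.degrees(np.arctan2(d[1],d[0]))-90)
print(untilt())
plan([.488,-.1205,.1],7,2)
E
```

```text
disc (array([ 0.48659343, -0.1228799 ]), 0.042519837617874146)
bar [ 0.48377703 -0.08997244  0.064     ] [ 0.4920584  -0.15020511  0.064     ] [ 0.48791772 -0.12008877  0.064     ] 0.06079930136552781 7.828501022084964
[ 0.    0.71 -0.33]
yaw 10.13 pos [ 0.4856 -0.1076  0.164 ] tilt [ 0.0079 -0.0112 -0.9999]
[32.1, -0.1, 6.1] 1.56
[32.1, 0.0, 6.1] 1.56
```

```bash
python3 -m inch '[[60,[28,0,6],[1.5,0.7,-0.3]],[60,[28,0,6],[1.5,0,0]],[60,[0,0,0],[0,0,0]],[60,[0,0,0],[0,0,0]]]'
python3 - <<'E'
from h import *
im,p=snap('wrist','w2'); print(yellow(im,p,.032,(200,440,150,420)))
for t,z in [('cap',0),('cap_bar',.052)]:
    for d in imaging.tip_of('wrist',t): print(t,np.round(d['pixel']),round(d['confidence'],2),np.round(ray(p,d['pixel'],z),4))
g=cv2.cvtColor(im,cv2.COLOR_RGB2BGR)
plan([.488,-.1205,.037],7,2); print(untilt(), proj(p,[.488,-.1205,.064]))
E
```

```text
time: 3.48
position: [0.4877, -0.1256, 0.1087]
tool_rot: [0.471, 0.526, -0.47, 0.529]
ft_force: [0.1, 0.4, 0.6]
grip_width: 0.0601
(array([ 0.48902634, -0.1179661 ]), 0.042067401111125946)
cap [172. 100.] 0.78 [ 0.3686 -0.0381  0.    ]
cap [313. 220.] 0.73 [ 0.4854 -0.1188  0.    ]
cap_bar [320. 235.] 0.9 [ 0.4906 -0.1171  0.052 ]
yaw 6.56 pos [ 0.488  -0.1251  0.109 ] tilt [ 0.0048 -0.002  -1.    ]
[36.0, 0.1, -2.4] -0.22
[36.0, 0.1, -2.4] -0.22
[ 0.    0.14 -0.26] [315.98266425 244.40895109]
```

View pics/w2.png

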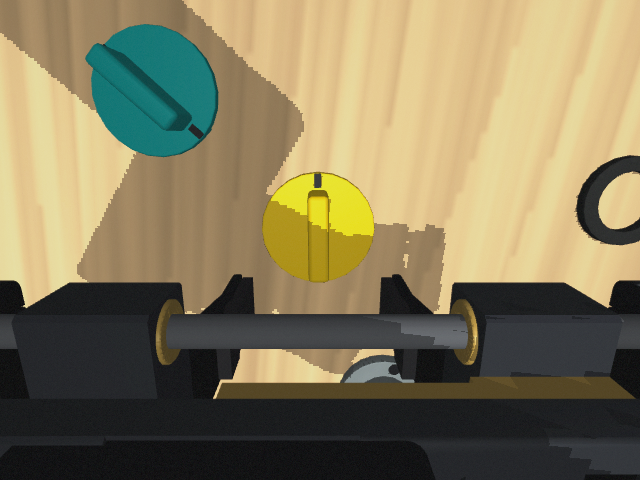

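The yellow cap is at (318,228), its bar is upright in the picture and it is centred between the fingers, so I can go down and grip.

```bash
python3 -m inch '[[60,[25,0.5,-3],[0,0.1,-0.2]],[60,[25,0.5,-3],[0,0,0]],[60,[15,0,0],[0,0,0]],[60,[0,0,0],[0,0,0]],[60,[0,0,0],[0,0,0]]]' 30
python3 -c "
from h import *
plan([.489,-.119,.037],6.9,1); print(untilt())"
```

```text
time: 4.25
position: [0.4923, -0.1201, 0.0466]
tool_rot: [0.471, 0.524, -0.469, 0.532]
ft_force: [0.3, -0.4, -1.1]
grip_width: 0.0597
yaw 6.65 pos [ 0.4923 -0.1201  0.0466] tilt [ 0.0101 -0.0051 -0.9999]
[9.6, -3.3, -1.5] -0.25
[ 0.    0.36 -0.54]
```

```bash
python3 -m inch '[[60,[9,-3,-1],[0,0.4,-0.5]],[60,[0,0,0],[0,0,0]],[60,[0,0,0],[0,0,0]]]'
python3 -c "
from h import *
plan([.489,-.119,.037],6.9,1); print(untilt())"
```

```text
time: 4.62
position: [0.4901, -0.12, 0.0384]
tool_rot: [0.471, 0.527, -0.47, 0.529]
ft_force: [-0.3, -0.5, 0.5]
grip_width: 0.06
yaw 6.65 pos [ 0.4901 -0.12    0.0384] tilt [ 2.7e-03 -2.0e-04 -1.0e+00]
[1.4, -1.0, -1.2] -0.25
[ 0.    0.03 -0.15]
```

```bash
python3 -m inch '[[0,[1,-1,-1],[0,0,-0.15]],[0,[0,0,0],[0,0,0]],[0,[0,0,0],[0,0,0]],[0,[0,0,0],[0,0,0]],[0,[0,0,0],[0,0,0]],[0,[0,0,0],[0,0,0]]]' 35
python3 -c "
from h import *
plan([.489,-.119,.16],6.9,4); print(untilt())"
```

```text
time: 5.38
position: [0.4892, -0.1192, 0.0377]
tool_rot: [0.47, 0.528, -0.47, 0.528]
ft_force: [-0.5, 0.8, -0.0]
grip_width: 0.0082
yaw 6.65 pos [ 0.4892 -0.1192  0.0377] tilt [ 5.e-04 -8.e-04 -1.e+00]
[-30.6, -0.0, -0.0] -0.06
[-30.6, -0.0, -0.0] -0.06
[-30.6, -0.0, -0.0] -0.06
[-30.6, -0.0, -0.0] -0.06
[ 0.    0.05 -0.02]
```

The bar is 14 mm thick but the opening reads 8 mm, so I'll look before lifting.

```bash
python3 -m inch '[[0,[0,0,0],[0,0,0]],[0,[0,0,0],[0,0,0]]]'
python3 - <<'E'
from h import *
im,p=snap('wrist','w3'); s,_=snap('scene'); t,_=snap('top')
v=[cv2.resize(x,(400,300),interpolation=cv2.INTER_CUBIC) for x in (im,s[180:255,250:350],t[205:295,320:440])]
v.append(np.zeros_like(v[0])); cv2.imwrite('pics/m3.png',np.vstack([np.hstack(v[:2]),np.hstack(v[2:])])[:,:,::-1])
E
```

```text
time: 5.62
position: [0.4892, -0.1192, 0.0377]
tool_rot: [0.47, 0.528, -0.47, 0.528]
ft_force: [0.4, -0.0, -0.5]
grip_width: 0.0008
```

View pics/m3.png

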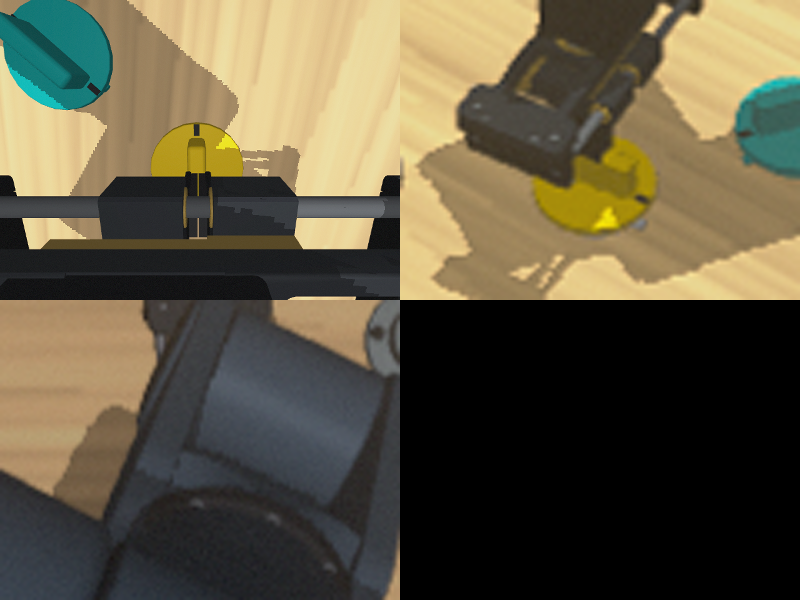

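View crop.

Run:
```python
from h import *
im=cv2.imread('pics/w3.png'); cv2.imwrite('pics/c3.png',cv2.resize(im[180:400,220:420],None,fx=2.7,fy=2.7,interpolation=cv2.INTER_CUBIC))
p=imaging.camera_params('wrist'); print(yellow(im[:,:,::-1],p,.032,(200,440,150,420)),get_obs()['position'],get_obs()['grip_width'])
```

```text
(array([ 0.48893967, -0.11704715]), 0.0416795089840889) [ 0.48915738 -0.11922632  0.03768213] 0.00017186671095135682
```

View pics/c3.png

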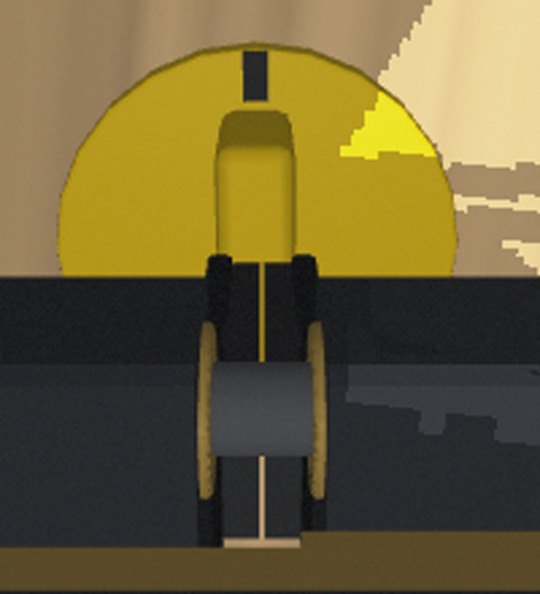

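Run:
```python
from h import *
s,p=snap('scene'); o=get_obs(); M=R.from_quat(o['tool_rot']).as_matrix(); T=o['position']
big=cv2.resize(s[165:260,240:360],None,fx=6,fy=6,interpolation=cv2.INTER_CUBIC)[:,:,::-1].copy()
d=lambda X,c: cv2.circle(big,tuple(int(v) for v in (proj(p,X)-[240,165])*6),4,c,-1)
d(T,(0,0,255)); d(T+M@[-.019,0,0],(255,0,0)); d(T+M@[-.07,0,0],(255,0,255))
y=np.radians(7); u=np.array([-np.sin(y),np.cos(y),0]); c=np.array([.489,-.118,.064])
for k in(-.03,.03): d(c+u*k,(0,255,0))
cv2.imwrite('pics/s3.png',big)
```

```text
(no output)
```

View pics/s3.png

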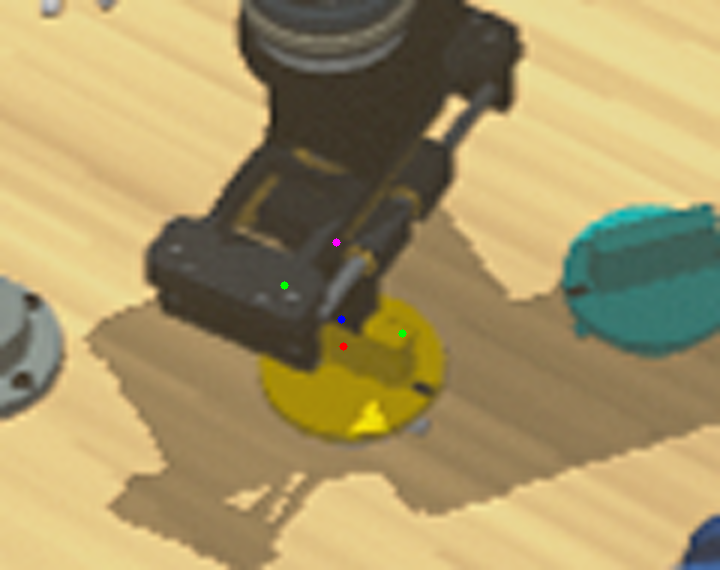

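The picture shows the real fingertips ending about 27 mm short of the stated TCP. The pads end at wrist row 277, where the stated TCP would put them at 258, and in w2 the 60 mm opening spans 129 px, which gives a depth of 0.172 m. So the fingers shut above the bar without touching it. I'll open, go down gently by about 26 mm more and watch the force.

```bash
python3 -m inch '[[60,[0,0,0],[0,0,0]],[60,[0,0,0],[0,0,0]],[60,[0,0,0],[0,0,0]],[60,[0,0,0],[0,0,0]],[60,[0,0,0],[0,0,0]],[60,[0,0,0],[0,0,0]]]'
python3 -m inch '[[60,[8,0,0],[0,0,0]],[60,[8,0,0],[0,0,0]],[60,[0,0,0],[0,0,0]],[60,[0,0,0],[0,0,0]]]'
python3 -c "
from h import *
plan([.489,-.118,.011],6.9,1); print(untilt())"
```

```text
time: 6.58
position: [0.4892, -0.1192, 0.0377]
tool_rot: [0.47, 0.528, -0.47, 0.528]
ft_force: [-0.4, -1.2, -1.0]
grip_width: 0.0525
time: 7.08
position: [0.4889, -0.1191, 0.0201]
tool_rot: [0.47, 0.528, -0.47, 0.528]
ft_force: [0.7, -0.4, 0.0]
grip_width: 0.0602
yaw 6.64 pos [ 0.4889 -0.1191  0.0201] tilt [-3.e-04 -4.e-04 -1.e+00]
[9.1, 0.2, -1.1] -0.26
[-0.    0.02  0.02]
```

There is no contact with the reading at 0.020, below the disc's top, which confirms the offset. I'll go a little lower and grip.

```bash
python3 -m inch '[[60,[8,0,-1],[0,0,0]],[60,[0,0,0],[0,0,0]]]'
python3 -m inch '[[0,[0,0,0],[0,0,0]],[0,[0,0,0],[0,0,0]],[0,[0,0,0],[0,0,0]],[0,[0,0,0],[0,0,0]],[0,[0,0,0],[0,0,0]],[0,[0,0,0],[0,0,0]],[0,[0,0,0],[0,0,0]]]' 35
python3 -c "
from h import *
plan([.489,-.118,.011],6.9,1); print(untilt())"
```

```text
time: 7.32
position: [0.4888, -0.1181, 0.0116]
tool_rot: [0.47, 0.528, -0.47, 0.528]
ft_force: [-0.3, 0.2, -0.3]
grip_width: 0.06
time: 8.2
position: [0.4886, -0.118, 0.0118]
tool_rot: [0.47, 0.528, -0.47, 0.528]
ft_force: [-0.8, -0.7, 0.0]
grip_width: 0.0138
yaw 6.65 pos [ 0.4886 -0.118   0.0118] tilt [-4.e-04 -5.e-04 -1.e+00]
[0.8, 0.4, 0.0] -0.25
[-0.    0.02  0.02]
```

```bash
python3 -m inch '[[0,[-15,0,0],[0,0,0]],[0,[-35,0,0],[0,0,0]],[0,[-40,0,0],[0,0,0]],[0,[-40,0,0],[0,0,0]],[0,[0,0,0],[0,0,0]]]'
python3 - <<'E'
from h import *
im,p=snap('wrist','w4')
plan([.56,.07,.15],17.5,5); print(untilt(), get_obs()['grip_width'],yellow(im,p,.032+get_obs()['position'][2]-.0118,(180,460,150,420)))
E
```

```text
time: 8.82
position: [0.4876, -0.1173, 0.1467]
tool_rot: [0.47, 0.529, -0.471, 0.527]
ft_force: [-0.5, 0.5, -3.4]
grip_width: 0.0138
yaw 6.63 pos [ 0.486  -0.1165  0.145 ] tilt [-0.0065  0.003  -1.    ]
[-1.0, 19.0, -35.4] -2.17
[-1.0, 20.3, -34.6] -2.17
[-1.0, 21.6, -33.8] -2.17
[-1.0, 22.9, -33.0] -2.17
[-1.0, 24.1, -32.1] -2.17
[ 0.   -0.21  0.35] 0.014016669096709868 (array([ 0.4879666 , -0.11274798]), 0.041476551443338394)
```

```bash
python3 -m inch '[[0,[-1,19,-35],[-2,0,0]],[0,[-1,20,-35],[-2,-0.2,0.3]],[0,[-1,22,-34],[-2,0,0]],[0,[-1,23,-33],[-2,0,0]],[0,[-1,22,-30],[-2,0,0]],[0,[0,0,0],[0,0,0]],[0,[0,0,0],[0,0,0]]]'
python3 - <<'E'
from h import *
im,p=snap('wrist','w5'); o=get_obs()
print(yellow(im,p,.032+o['position'][2]-.0118,(180,460,150,420)))
for t,z in [('mouth',.095),('slot',.095),('vent_mark',.095)]:
    for d in imaging.tip_of('wrist',t): print(t,np.round(d['pixel']),round(d['confidence'],2),np.round(ray(p,d['pixel'],z),4))
plan([.5777,.1365,.15],17.5,3); print(untilt())
E
```

```text
time: 9.75
position: [0.5507, 0.0734, 0.1374]
tool_rot: [0.417, 0.576, -0.426, 0.559]
ft_force: [-0.5, -0.7, -3.6]
grip_width: 0.014
(array([0.54982412, 0.08057558]), 0.04111970216035843)
mouth [392. 168.] 0.57 [0.5795 0.1401 0.095 ]
slot [393. 104.] 0.86 [0.5675 0.1754 0.095 ]
vent_mark [460.  98.] 0.82 [0.6037 0.1902 0.095 ]
yaw 16.7 pos [0.5519 0.0726 0.1387] tilt [-0.0242  0.004  -0.9997]
[-3.9, 14.3, -18.0] -0.27
[-3.9, 14.3, -17.9] -0.27
[-3.9, 14.4, -17.8] -0.27
[ 0.   -0.62  1.26]
```

View pics/w5.png

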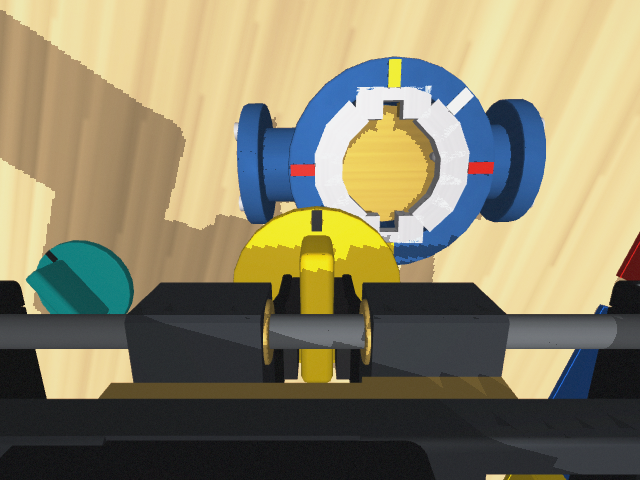

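The wrist view shows the cap gripped at its bar (317,310), and the mouth at (392,168) with red marks at (303,170) and (481,168), the far yellow at (395,73) and white at (460,99). The tool is tilted 1.4°, so I'll level it, let it settle and measure the marks.

```bash
python3 -m inch '[[0,[0,0,0],[0,-0.6,1.25]],[0,[0,0,0],[0,0,0]],[0,[0,0,0],[0,0,0]],[0,[0,0,0],[0,0,0]]]'
cat >> h.py <<'E'
def blobs(im,lo,hi,box,amin=60):
    x0,x1,y0,y1=box; m=cv2.inRange(cv2.cvtColor(im,cv2.COLOR_RGB2HSV),lo,hi); k=np.zeros_like(m);k[y0:y1,x0:x1]=m[y0:y1,x0:x1]
    n,l,s,c=cv2.connectedComponentsWithStats(k); return [c[i] for i in range(1,n) if s[i,4]>amin]
E
python3 - <<'E'
from h import *
im,p=snap('wrist','w6'); o=get_obs(); T=o['position']
r=[ray(p,b,.095) for b in blobs(im,(0,150,100),(8,255,255),(200,560,80,230))]+[ray(p,b,.095) for b in blobs(im,(172,150,100),(180,255,255),(200,560,80,230))]
y=[ray(p,b,.095) for b in blobs(im,(23,170,60),(33,255,255),(340,450,30,125))]
print('red',np.round(r,4),'yel',np.round(y,4))
c=(r[0]+r[1])/2; d=r[1]-r[0]; d*=np.sign(d[0]); print('mouth',c,np.linalg.norm(d),'yaw',np.degrees(np.arctan2(d[1],d[0])),'yel r,yaw',[(np.linalg.norm(v-c),np.degrees(np.arctan2(*(v-c)[1::-1]))-90) for v in y])
z=T[2]-.0118
cc,rr=yellow(im,p,.032+z,(180,460,190,420)); print('cap',cc,rr,'minus tcp',cc-T[:2])
b=[ray(p,q,z+.032) for q in blobs(im,(0,0,0),(180,255,60),(300,335,195,240),30)]; print('cap mark-tcp',[v-T for v in b])
plan([*c[:2],.15],17.5,3); print(untilt())
E
```

```text
time: 10.45
position: [0.5517, 0.0709, 0.1392]
tool_rot: [0.423, 0.566, -0.423, 0.567]
ft_force: [0.3, -0.3, -3.9]
grip_width: 0.0134
red [[0.631  0.1563 0.095 ]
 [0.5267 0.1231 0.095 ]] yel [[0.5621 0.1919 0.095 ]]
mouth [0.57887313 0.13967871 0.095     ] 0.10950449273882919 yaw 17.653240467779856 yel r,yaw [(np.float64(0.054831173197128574), np.float64(17.776212004865258))]
cap [0.55057079 0.07815381] 0.04112350195646286 minus tcp [-0.00111752  0.00723184]
cap mark-tcp [array([-0.00783199,  0.03148899,  0.0202    ])]
yaw 16.53 pos [0.5517 0.0709 0.1393] tilt [ 1.8e-03 -2.0e-04 -1.0e+00]
[-3.6, 15.2, -19.4] -0.32
[-3.6, 15.3, -19.3] -0.32
[-3.6, 15.4, -19.2] -0.32
[ 0.    0.04 -0.1 ]
```

Run:
```python
from h import *
from scipy.optimize import least_squares
def fit(name,p,z,rmax):
    im=cv2.imread(f'pics/{name}.png')[:,:,::-1]
    m=cv2.inRange(cv2.cvtColor(im,cv2.COLOR_RGB2HSV),(20,150,40),(35,255,255)); m[:200]=0; m[rmax:]=0; m[:,:215]=0; m[:,430:]=0
    m[200:262,378:]=0
    pts=[]
    for r in range(202,rmax):
        c=np.nonzero(m[r])[0]
        if len(c)>20: pts.append((c[0]-.5,r)); 
        if len(c)>20 and r>262: pts.append((c[-1]+.5,r))
    for c in range(270,365):
        r=np.nonzero(m[:,c])[0]
        if len(r): pts.append((c,r[0]-.5))
    P=np.array([ray(p,q,z)[:2] for q in pts])
    f=least_squares(lambda v:np.hypot(*(P-v[:2]).T)-.042,P.mean(0),loss='soft_l1',f_scale=.001); g=least_squares(lambda v:np.hypot(*(P-v[:2]).T)-v[2],[*P.mean(0),.04],loss='soft_l1',f_scale=.001)
    return f.x,np.sqrt(np.mean(f.fun**2)),g.x,len(P)
p=imaging.camera_params('wrist'); T=get_obs()['position']
for dz in(-.004,0,.004):
    a=fit('w6',p,T[2]-.0118+.032+dz,280); print(dz,a, a[0]-T[:2])
im=cv2.imread('pics/w6.png')[:,:,::-1]; print('mark',blobs(im,(0,0,0),(180,255,60),(295,340,195,240),20))
z=T[2]-.0118
for k in (.034,.042): print(k, proj(p,[T[0]-.284*k,T[1]+.959*k,z+.032]))
for k in (.03,): print('bar end', proj(p,[T[0]-.284*k,T[1]+.959*k,z+.064]))
c=cv2.resize(im[190:400,215:425],None,fx=2.8,fy=2.8)[:,:,::-1]; cv2.imwrite('pics/c6.png',c)
```

```text
-0.004 (array([0.55296343, 0.07119768]), np.float64(0.0015596873206870517), array([0.55307292, 0.07095805, 0.042229  ]), 184) [0.00127512 0.0002757 ]
0 (array([0.55296631, 0.07185627]), np.float64(0.0015337710340689041), array([0.55257444, 0.07260259, 0.04126143]), 184) [0.00127801 0.0009343 ]
0.004 (array([0.55310434, 0.07262121]), np.float64(0.0015700961385736853), array([0.55207596, 0.07424713, 0.04029386]), 184) [0.00141603 0.00169924]
mark [array([316.73333333, 219.76666667]), array([317.16, 227.54])]
0.034 [313.96013273 224.23189587]
0.042 [313.97049688 207.53973425]
bar end [313.56420447 253.05088592]
```

View pics/c6.png

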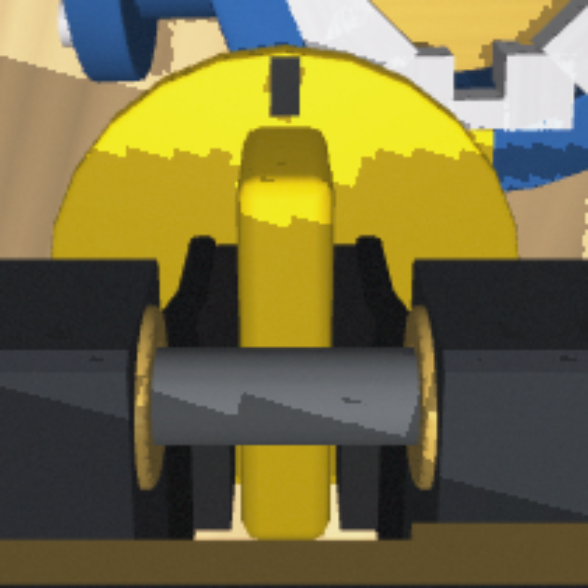

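The close crop shows the cap held squarely: its bar is upright, its far mark is at full-image pixel (316,221) where (314,216) was predicted, and the disc edge is at row 207 as predicted. So the cap is centred on the TCP to about 1 mm. Next I hover over the mouth.

```bash
python3 -m inch '[[0,[1,16,-19],[-0.4,0,0]],[0,[2,16,-19],[-0.4,0,-0.1]],[0,[3,15,-18],[-0.4,0,0]],[0,[0,0,0],[0,0,0]],[0,[0,0,0],[0,0,0]]]'
python3 -c "
from h import *
plan([.5776,.1385,.122],17.7,1); print(untilt())"
```

```text
time: 11.12
position: [0.5815, 0.1399, 0.1328]
tool_rot: [0.416, 0.571, -0.417, 0.571]
ft_force: [-0.3, 0.1, -4.3]
grip_width: 0.014
yaw 17.76 pos [0.5815 0.1399 0.1328] tilt [-2.0e-04 -1.6e-03 -1.0e+00]
[10.8, -4.1, 0.2] 0.06
[-0.    0.08  0.04]
```

```bash
python3 -m inch '[[0,[9,-4,0],[0,0.08,0.04]],[0,[0,0,0],[0,0,0]],[0,[0,0,0],[0,0,0]],[0,[0,0,0],[0,0,0]]]'
python3 - <<'E'
from h import *
im,p=snap('wrist','w7'); o=get_obs(); T=o['position']; plan([.5776,.1385,.11],17.7,1); print(untilt())
for X in ([.5789,.1397,.095],): 
    a=np.radians(17.7); u=np.array([-np.sin(a),np.cos(a),0]);v=np.array([np.cos(a),np.sin(a),0]); X=np.array(X)
    print('expected yellow',proj(p,X+u*.0545),'white',proj(p,X+(u+v)*.0545/2**.5),'-white',proj(p,X+(u-v)*.0545/2**.5),'red',proj(p,X+v*.0545),proj(p,X-v*.0545))
c=cv2.resize(im[120:345,170:470],None,fx=2.6,fy=2.6)[:,:,::-1]; cv2.imwrite('pics/c7.png',c)
E
```

```text
time: 11.62
position: [0.5763, 0.1368, 0.1229]
tool_rot: [0.417, 0.571, -0.418, 0.57]
ft_force: [-0.5, -0.5, -3.7]
grip_width: 0.0137
yaw 17.65 pos [0.5765 0.1369 0.1229] tilt [-1.5e-03 -6.0e-04 -1.0e+00]
[12.9, 1.6, -1.2] -0.05
[-0.    0.01  0.09]
expected yellow [320.11732358 167.52720912] white [385.04955832 194.92332013] -white [255.03277427 194.77946212] red [407.65459246 256.74870862] [232.03620564 256.51225551]
```

View pics/c7.png

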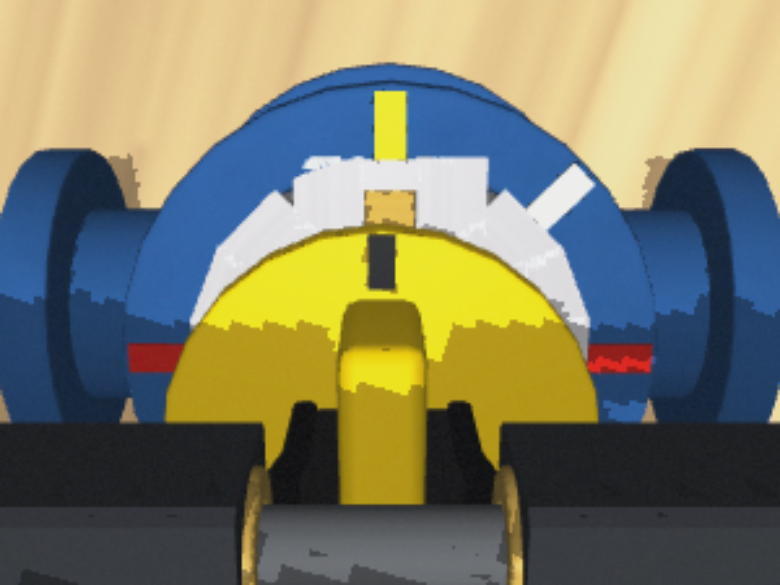

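The view shows the slot straight ahead of the cap's mark. The yellow mark is at (320,168.5) against an expected (320,167.5), and the cap mark is at (317,221). The cap needs about 2 mm in tool +y and 1.2 mm in -z. I'll correct that, then lower in small steps watching the force.

```bash
python3 -m inch '[[0,[5,1.9,-1.2],[0,0,0.1]],[0,[4,0,0],[0,0,0]],[0,[0,0,0],[0,0,0]],[0,[0,0,0],[0,0,0]]]'
python3 -c "
from h import *
plan([.5779,.1386,.11],17.7,1); print(untilt())"
```

```text
time: 12.18
position: [0.5783, 0.1388, 0.1134]
tool_rot: [0.418, 0.571, -0.417, 0.571]
ft_force: [0.8, 0.0, -3.8]
grip_width: 0.0139
yaw 17.65 pos [0.5783 0.1388 0.1134] tilt [ 7.e-04  0.e+00 -1.e+00]
[3.4, -0.5, 0.0] -0.05
[ 0.    0.01 -0.04]
```

```bash
python3 -m inch '[[0,[4,-0.3,0],[0,0,0]],[0,[3,0,0],[0,0,0]],[0,[0,0,0],[0,0,0]]]'
python3 -c "
from h import *
plan([.5779,.1386,.11],17.7,1); print(untilt())"
python3 -m inch '[[0,[3,0,0],[0,0,0]],[0,[3,0,0],[0,0,0]],[0,[0,0,0],[0,0,0]]]'
python3 -c "
from h import *
plan([.5779,.1386,.083],17.7,1); print(untilt())"
```

```text
time: 12.55
position: [0.578, 0.1387, 0.106]
tool_rot: [0.418, 0.571, -0.417, 0.571]
ft_force: [0.7, 0.1, -3.6]
grip_width: 0.0139
yaw 17.65 pos [0.578  0.1387 0.106 ] tilt [ 8.e-04 -0.e+00 -1.e+00]
[-4.0, -0.1, 0.0] -0.05
[ 0.    0.01 -0.04]
time: 12.92
position: [0.5781, 0.1386, 0.0995]
tool_rot: [0.418, 0.571, -0.417, 0.571]
ft_force: [0.3, 0.3, -5.0]
grip_width: 0.0138
yaw 17.65 pos [0.5781 0.1386 0.0995] tilt [ 9.e-04 -1.e-04 -1.e+00]
[16.5, -0.2, -0.0] -0.05
[ 0.    0.02 -0.05]
```

The pins have entered the slots (underside about 0.088 m) without contact force, so I continue down.

```bash
python3 -m inch '[[0,[4,0,0],[0,0,0]],[0,[4,0,0],[0,0,0]],[0,[3,0,0],[0,0,0]],[0,[0,0,0],[0,0,0]]]'
python3 -c "
from h import *
plan([.5779,.1386,.083],17.7,1); print(untilt())"
python3 -m inch '[[0,[3,0,0],[0,0,0]],[0,[1.5,0,0],[0,0,0]],[0,[0,0,0],[0,0,0]]]'
python3 -c "
from h import *
plan([.5779,.1386,.083],17.7,1); print(untilt())"
```

```text
time: 13.42
position: [0.5781, 0.1386, 0.0876]
tool_rot: [0.418, 0.571, -0.417, 0.571]
ft_force: [-0.1, -0.0, -3.8]
grip_width: 0.0138
yaw 17.65 pos [0.5781 0.1386 0.0876] tilt [ 7.e-04 -0.e+00 -1.e+00]
[4.6, -0.2, -0.0] -0.05
[ 0.    0.01 -0.04]
time: 13.8
position: [0.5783, 0.1387, 0.083]
tool_rot: [0.418, 0.57, -0.417, 0.571]
ft_force: [-0.3, -0.2, -4.6]
grip_width: 0.0141
yaw 17.65 pos [0.5783 0.1387 0.083 ] tilt [ 0.0011  0.     -1.    ]
[-0.0, -0.4, -0.1] -0.05
[ 0.    0.02 -0.06]
```

```bash
for i in 1 2; do python3 -m inch '[[0,[1,-0.1,0],[0,0,0]],[0,[0,0,0],[0,0,0]]]' | grep -E 'pos|ft'; done
```

```text
position: [0.5785, 0.1387, 0.083]
ft_force: [-0.0, -0.6, -3.4]
position: [0.5787, 0.1387, 0.0829]
ft_force: [-0.7, 0.1, -3.6]
```

```bash
for i in 1 2; do python3 -m inch '[[0,[2,-0.8,0],[0,0,0]],[0,[0,0,0],[0,0,0]]]' | grep -E 'pos|ft|grip'; done; python3 -c "
from h import *
plan([.578,.1386,.083],17.7,1); print(untilt())"
```

```text
position: [0.5789, 0.1387, 0.083]
ft_force: [-0.4, 0.2, -3.5]
grip_width: 0.014
position: [0.5791, 0.1388, 0.083]
ft_force: [-1.1, 0.3, -2.5]
grip_width: 0.0139
yaw 17.66 pos [0.5791 0.1388 0.083 ] tilt [ 8.e-03  9.e-04 -1.e+00]
[-0.0, -1.1, -0.2] -0.04
[ 0.    0.09 -0.45]
```

The height of 0.083 m is exactly the seated value (0.0118 + 0.071), and further downward commands do not move it, so the disc rests on the rim. I'll level the tool, then start turning clockwise (+x rotation).

```bash
python3 -m inch '[[0,[0,-1,0],[0,0,-0.45]],[0,[0,0,0],[0,0,0]]]' | grep -E 'pos|ft|grip'; python3 -c "
from h import *
plan([.578,.1386,.083],17.7,1); print(untilt())"
python3 -m inch '[[0,[0,0,0],[4,0,0]],[0,[0,0,0],[5,0,0]],[0,[0,0,0],[5,0,0]],[0,[0,0,0],[5,0,0]],[0,[0,0,0],[0,0,0]]]'; python3 -c "
from h import *
plan([.578,.1386,.083],-27.3,1); print(untilt(),get_obs()['moment'])"
```

```text
position: [0.5789, 0.1386, 0.0828]
ft_force: [-1.6, 0.6, 3.6]
grip_width: 0.0137
yaw 17.64 pos [0.5789 0.1386 0.0828] tilt [ 0.0015 -0.0012 -1.    ]
[-0.2, -0.9, -0.3] -0.06
[ 0.    0.09 -0.06]
time: 15.68
position: [0.578, 0.1389, 0.0829]
tool_rot: [-0.507, -0.492, 0.508, -0.493]
ft_force: [-0.3, 0.6, 0.7]
grip_width: 0.0135
yaw -1.65 pos [0.578  0.1389 0.0829] tilt [-5.e-04 -2.e-03 -1.e+00]
[-0.1, 0.1, 0.3] 25.65
[-0.    0.12  0.02] [-0.05326326 -0.06540364  0.06632643]
```

```bash
python3 -m inch '[[0,[0,0,0],[5,0.1,0]],[0,[0,0,0],[5,0,0]],[0,[0,0,0],[5,0,0]],[0,[0,0,0],[5,0,0]],[0,[0,0,0],[3,0,0]],[0,[0,0,0],[0,0,0]],[0,[0,0,0],[0,0,0]]]'; python3 -c "
from h import *
plan([.578,.1386,.083],-27.3,1); print(untilt(),get_obs()['moment'])"
```

```text
time: 16.55
position: [0.5783, 0.1388, 0.0828]
tool_rot: [-0.594, -0.382, 0.595, -0.383]
ft_force: [-1.1, 0.1, 1.0]
grip_width: 0.0136
yaw -24.43 pos [0.5783 0.1388 0.0828] tilt [ 1.0e-04 -1.9e-03 -1.0e+00]
[-0.2, -0.2, 0.3] 2.87
[ 0.    0.1  -0.05] [-0.02667907 -0.03607224  0.15389153]
```

The spring moment is building up (0.15 N m). A last few degrees, then I check with the camera.

```bash
python3 -m inch '[[0,[0,0,0],[3,0.1,0]],[0,[0,0,0],[0,0,0]],[0,[0,0,0],[0,0,0]],[0,[0,0,0],[0,0,0]]]'
python3 - <<'E'
from h import *
plan([.578,.1386,.083],-27.3,1); print(untilt(),get_obs()['moment'])
im,p=snap('wrist','w8'); cv2.imwrite('pics/c8.png',cv2.resize(im[120:345,170:470],None,fx=2.6,fy=2.6)[:,:,::-1])
E
```

```text
time: 17.05
position: [0.5783, 0.1388, 0.0828]
tool_rot: [0.604, 0.368, -0.603, 0.369]
ft_force: [-0.9, -0.7, 1.6]
grip_width: 0.0139
yaw -27.23 pos [0.5783 0.1388 0.0828] tilt [ 8.e-04 -4.e-04 -1.e+00]
[-0.2, -0.1, 0.3] 0.07
[ 0.    0.   -0.05] [-0.05546014  0.0394876   0.1579372 ]
```

View pics/c8.png

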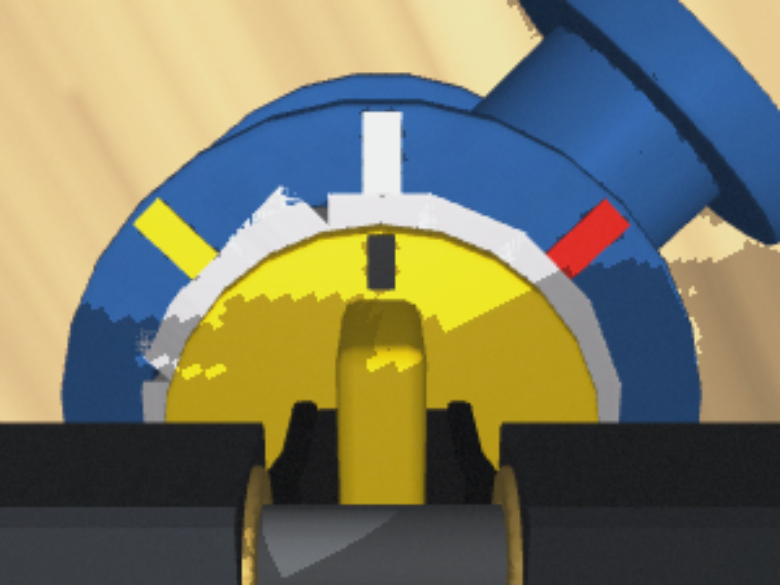

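The cap's bar and mark (381,262) point straight at the white vent mark (382,152), midway between yellow (175,238) and red (589,238), and the disc sits on the rim. I'm handing in.

```bash
python3 -c "
from h import *
print(robot.hand_in(), get_obs()['grip_width'])"
```

```text
the job is handed in; nothing more can be done
the job is handed in; nothing more can be done
```

The yellow cap is fitted on the strainer and I handed the job in at about 17 s, still gripping it at the white vent marks. No verdict is reported.

**What I did:** I picked up the yellow cap and let its pins down through the slots with no contact force above about 5 N. It seated at the expected height. I then turned it 45° clockwise against the spring.

**Last checks:**
- **Turn:** tool yaw went from 17.6° to -27.2°, and the final picture shows the bar pointing straight at the white mark, midway between yellow and red.
- **Seat:** TCP height was 0.0828 m, which matches the underside at 71 mm, and the tilt was under 0.1°.
- **Grip and spring:** the opening was 13.9 mm on the 14 mm bar, at a 35 N grip setting. The moment was about 0.16 N m, a little under the nominal 0.19.

**What disagreed:**
- **Fingertips:** they end about 27 mm short of the stated TCP, so my first grasp closed above the bar without touching it. I reopened, went lower and gripped properly.
- **Mouth position:** the top and wrist cameras differed by about 3 mm; I trusted the wrist camera.
- **Not read directly:** the carrier and click-ball joints, and the other loose things were not re-measured at the end. I saw no contact with them.

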